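# Clamp a gel cassette to its casting stand

### The arm

A 7-joint arm with a two-finger parallel gripper is mounted at the origin on the work surface. World frame = base frame: x ahead of the robot, y to its left, z up, the work surface at z = 0. Lengths are in m, angles in rad, forces in N, time in s.
With the tool pointing down it reaches from about 0.425 to 0.925 m from the base axis. Payload 6.8 kg.
Tool frame: the origin (TCP) lies between the finger pads; the fingertips stand r.tcp_to_tips ahead of it and the grasp point (between the pads) is the TCP (r.tcp_to_tips is the distance from the TCP to the fingertips, in m); z points along the fingers, y is the line along which they close (so a half turn about z gives the same grasp; the last joint's range is limited). The gripper opens to 85 mm and grips with 20 to 120 N. Pads are 22 mm wide; open, the fingers measure 114 mm over their backs; the gripper's body (76 mm by 85 mm) begins 54 mm behind the grasp point. The pads swing forward as they close: fully open they stand 13 mm farther back than shut.
Start: joints at [-1.302, 0.477, 0.022, 1.555, -0.011, 1.109, -0.083], TCP at [0.248, 0.628, 0.25] pointing down, gripper open.
Joint ranges: [-2.96, 2.96], [-0.34, 2.1], [-1.41, 1.46], [0.24, 2.44], [-1.37, 4.51], [0.17, 1.92], [-2.96, 2.96]. Speed limits (rad/s): [2.39, 2.39, 3.14, 3.14, 3.14, 3.14, 3.14].

### API

Orientations are given as a rotation vector (axis times angle).
In Python, from bench import r gives the robot as it stands.
- The arm moves only by the tool servo_tool, never from a script. Its argument "commands" is a list of rows, each a list of 2 entries, a list of its own where there are three numbers: the shift along the tool's x, y, z normalised to -1 to 1, where 1 is 250 mm, then the turn, a rotation vector about the tool's x, y, z normalised to -1 to 1, where 1 is 90 degrees. In form: [[[dx, dy, dz], [ax, ay, az]], ...]. A call has 1 to 20 rows; each row is the pose to reach, as a shift and turn from the pose commanded when the call began, along the tool's axes at that moment; what a row does not reach only later rows make up. A row lasts 1/10 s, in which the tool goes at most 50 mm and 8.59 degrees, less where a joint would pass 70% of its speed; a pose out of reach is approached as far as the arm can. A call with a number of a shift or a turn outside -1 to 1 is refused whole. A call with a gripper value outside its range is refused whole. "claw" is the closure, from 0 (fully open) to 1 (shut), set as the call begins (left out, the last holds). The fingers move at their own pace and stop on an object; "squeeze" is the grip in N (left out, the last holds). Time passes only in rows, so rows that repeat a pose let the fingers close. It gives the time, the measured TCP pose, the force, the opening and the grip force at its end, in the units of the state.
- r.get_obs(): the state, without advancing time (a new reading comes with each control period).
- r.grab_frame(name): name is "scene" or "top"; returns (picture, depth): 420x560x3 uint8, red, green, blue; 420x560 float32, m along the optical axis (not along the pixel's ray), 0 where there is no reading.
- r.camera_model(name): a dict with "fx", "fy", "cx", "cy" (pixels), "extrinsics" (4x4, takes a point from camera to world coordinates). Camera axes: x right, y down, z forward; pixel columns grow to the right and rows downward; lengths in m; the calibration is good to about 2 mm. A picture is of the moment at which its call begins. camera_model takes no time and is no camera call.
- r.hand_in(): hands the job in; it is judged then, once.
Trained networks look in the newest picture that a camera, given by its name, has taken for a name from the list of things; names that differ only in an ending like _2 or _b are one class to them, and where a whole thing is asked for, a point or a joint stands for the part that bears it (a point fixed in the world has none). Each returns a list of dicts, best first, with "confidence" (0 to 1); they miss things now and then, are a little off and sometimes report something else, mostly with a low value. They report only what shows in the picture. A call takes as long as a camera call. They do not tell look-alikes from the thing itself.
- r.boxes_of(camera, target): "uv" ([column, row] in pixels, amid what is visible of it).
- r.mark_of(camera, target): "uv" ([column, row] in pixels: a listed point, or the origin of a listed thing).
The state is a dict: "clock": time; "joints": joint angles; "qvel": joint speeds; "tau": joint torques, N m; "tcp_pos": TCP position; "orientation": TCP orientation; "contact_force": force on the tool from outside, world axes, zero at the start; "moment": the same for the moment, N m; "grip_width": finger opening in m; "gripper_force": force on a finger pad.
Only numpy, scipy, OpenCV 4.12 (cv2) and the standard library are available. Lean on these libraries where they do the work, as an engineer would, in place of code of your own. Each camera call takes 0.05 s, during which the arm holds its last target. There are 200 camera calls.

### The job

Take the gel cassette off the sloping drainer and stand it upright on its plain short edge (notched end up) on the casting stand's foot, square, centred and close against the front of the back plate; set it down gently, it is glass. Once it stands there released, take the spring clamp from its board and clip it over the middle of the top edge so that it grips the cassette and the back plate together, pushed well down, and let go. Leave the drainer and everything else on the bench as it is.

Things in the scene. Friction and masses are not known exactly. Their poses are not given: they have to be found in the camera images.
- cassette: Flat gel cassette 130 x 66 x 12 mm, 220 g, loose: white ceramic plate and clear glass plate (notched at its top end), black spacers between. Origin: centre of its plain (bottom) short edge; z along its length to the notched end, y across its width, x through its thickness to the white side. Starts white side down on the drainer, z 30 deg above level. Stands alone when upright.
- cassette_top (a point): Centre of the cassette's top (notched) short edge, 130 mm from its origin along z; axes as the cassette's. At the start it is the uphill end, about 100 mm above the bench, overhanging the deck by 20 mm; the cassette's long sides overhang the deck by 13 mm each, free for the fingers.
- drainer: Grey draining wedge, fixed; foot 130 x 70 mm. Origin underneath at the centre, x towards the high end, z up. Deck 40 mm wide, 110 mm long, rising at 30 degrees towards +x from x = -55 mm, 30 mm up, where a lip 6 mm high stops the cassette's bottom edge.
- stand: Casting stand, fixed. Origin at the bench, x from front to back, z up. Grey foot: x -55 to +45 mm, 110 mm wide (y), flat top 10 mm up. Upright aluminium back plate: 40 mm wide, centred, 8 mm thick, front face at x = +15, rear at +23 mm, top 132 mm above the bench; two gussets behind it up to 60 mm. The cassette goes in front of it, either face to it.
- stand_seat (a point): Point on top of the stand's foot where the cassette's origin belongs when it touches the back plate, centred (x = +9 mm, 10 mm above the bench); axes as the stand's: x towards the back plate, z up. The seated cassette's top edge is 130 mm above this point.
- clamp: Dark steel spring clamp, 90 g, loose: two halves hinged on a 12 mm barrel, 36 mm long. Starts astride its board, jaws down, handles up. Origin: mid hinge axis; y along that axis, x the clamping direction, z up to the handles; this frame is of the half on its +x side, which turns half the jaw angle when squeezed evenly. Two rubber jaw bars (34 mm long, 8 mm thick) lie 40 mm below the hinge.
- clamp_grip (a point): Point between the clamp's handles, 40 mm above its hinge: squeeze here along the clamp's x to open the jaws. Handles: flat, 30 mm wide (y), up to 56 mm above the hinge, splayed 16 deg each; over their outsides 55 mm at the top when shut, 25 mm and parallel when squeezed fully. Jaws outside: 39 mm shut, 60 mm open.
- clamp_jaw (a joint): Angle between the clamp's halves: 0 shut (jaw bars 8 mm apart), 0.55 rad squeezed fully (30 mm apart), about 0.3 rad when gripping 20 mm. A spring shuts it: about 12 N on the handles opens it fully (use a grip of 25 to 40 N); the jaws grip 20 mm with about 10 N.
- clip_board: Parking board of the clamp, fixed: upright grey board 6.5 mm thick (x), 70 mm wide (y), top 95 mm above the bench, on a 70 x 90 x 10 mm base. Origin underneath at the centre, z up. The clamp's barrel rests on its top edge (hinge 101 mm above the bench).
- beaker: Bystander: glass beaker, 72 mm diameter, 90 mm tall; origin at its base.
- buffer_bottle: Bystander: white bottle, 70 mm diameter, 160 mm tall; origin at its base.
- tip_box: Bystander: grey pipette tip box 75 x 110 mm, 57 mm tall; origin at its base.
- comb: Bystander: white gel comb lying flat, 110 mm long, 6 mm thick; origin at its base.
- jar: Bystander: amber jar, 64 mm diameter, 75 mm tall; origin at its base.
- spare_plate: Bystander: spare plain glass plate lying flat, 120 x 90 x 6 mm; origin at its base.
Not all that is in view belongs to the job. What is shaped like the cassette but orange is not meant. There is more than one size of the clamp; the job needs the smaller.

How it is judged:
By the outcome, as a careful person would: the job done as asked, in the order asked, and still so for the second after the job is handed in, with the robot touching nothing.
It also fails if it takes over 59 s, if anything falls off the work surface, if the arm or the gripper's body presses on something with over 40 N, if the wrist force passes 120 N, or if a joint passes its speed limit or range.

## Working session

There is one attempt and no reset: what is moved stays moved. The work goes in short steps, Python scripts to look and compute and a tool call to move; the robot and the scene stay as the last step left them, time stands still between calls to the robot, and variables do not carry over. Pictures are saved under pics/ and viewed, at most 10 in all, crops included, and the job is handed in when it is done.

Besides the shell and the picture viewer there is one more tool, called as a command line: name --argument value ..., lists and objects as JSON in quotes. servo_tool: Moves the arm, as the interface text tells. Scaled input: -1 to 1 covers 250 mm each way for a shift and 90 degrees each way for a turn. Its arguments: {"type":"object","properties":{"commands":{"type":"array"},"claw":{"type":"number"},"squeeze":{"type":"number"}},"required":["commands"]}

```bash
mkdir -p pics; ls; cat > h.py <<'E'
import numpy as np, cv2
from scipy.spatial.transform import Rotation as R
from bench import r
def grab(n,save=None):
    p,d=r.grab_frame(n)
    if save: cv2.imwrite('pics/'+save,p[:,:,::-1])
    return p,d
def world(n,d):
    c=r.camera_model(n); v,u=np.mgrid[0:d.shape[0],0:d.shape[1]]
    P=np.stack([(u-c['cx'])/c['fx']*d,(v-c['cy'])/c['fy']*d,d],-1)
    E=np.array(c['extrinsics']); W=P@E[:3,:3].T+E[:3,3]; W[d==0]=np.nan; return W
def rows(tp,tR):
    "normalised shift, turn from the present pose to the goal"
    o=r.get_obs(); R0=R.from_rotvec(o['orientation'])
    return R0.inv().apply(np.array(tp)-o['tcp_pos'])/.25,(R0.inv()*tR).as_rotvec()/(np.pi/2)
E
python3 - <<'E'
from h import *
np.set_printoptions(precision=4,suppress=True)
print(r.get_obs(),r.tcp_to_tips)
for n in('scene','top'):
    p,d=grab(n,n+'1.png'); W=world(n,d); np.save(n+'W.npy',W); np.save(n+'p.npy',p)
    print(n,np.array(r.camera_model(n)['extrinsics']))
    for t in('cassette','cassette_top','stand_seat','stand','clamp','clamp_grip','clip_board','drainer'):
        for x in r.mark_of(n,t)[:3]:
            u,v=np.round(x['uv']).astype(int)
            print(t,round(x['confidence'],2),u,v,W[v,u] if 0<=v<420 and 0<=u<560 else '')
E
```

```text
pics
{'clock': 0.0, 'joints': array([-1.3021,  0.4778,  0.0223,  1.5565, -0.0115,  1.1093, -0.0831]), 'qvel': array([-0.0015,  0.001 ,  0.0002, -0.0002,  0.0007, -0.0003,  0.0005]), 'tau': array([ -0.0001, -59.6435,   1.6079, -28.1192,   0.0125,   0.0092,
         0.    ]), 'tcp_pos': array([0.2482, 0.6271, 0.2493]), 'orientation': array([-0.5882, -3.0858,  0.0029]), 'contact_force': array([-0.1868,  0.025 , -0.1343]), 'moment': array([ 0.0145,  0.0069, -0.0342]), 'gripper_force': 0.0, 'grip_width': 0.08498557309690098} 0.019
scene [[ 0.8603  0.3956 -0.3216  0.8644]
 [ 0.5097 -0.6824  0.524  -0.5245]
 [-0.0121 -0.6147 -0.7887  0.9081]
 [ 0.      0.      0.      1.    ]]
cassette 0.87 301 203 [0.5286 0.1201 0.0443]
cassette 0.76 210 238 [ 0.3603 -0.0846  0.0069]
cassette_top 0.76 236 270 [ 0.4755 -0.1283 -0.0009]
cassette_top 0.58 318 167 [0.5257 0.221  0.0959]
stand_seat 0.62 300 262 [ 0.624  -0.0574  0.06  ]
stand 0.7 292 268 [ 0.6016 -0.057   0.0123]
clamp 0.7 261 297 [ 0.595  -0.1881  0.0681]
clamp 0.61 241 347 [ 0.6315 -0.3166  0.1043]
clamp 0.54 301 205 [0.5318 0.1144 0.0435]
cl
[... 256 characters left out ...]
  0.0246]
 [-0.0058 -0.1596 -0.9872  1.2361]
 [ 0.      0.      0.      1.    ]]
cassette 0.89 316 289 [ 0.3616 -0.0884  0.0083]
cassette 0.8 244 228 [0.5276 0.1178 0.0453]
cassette_top 0.75 328 250 [ 0.4731 -0.1235  0.0017]
cassette_top 0.7 201 224 [0.5294 0.2291 0.1025]
stand_seat 0.81 298 206 [ 0.6001 -0.0355  0.0057]
clamp 0.8 352 208 [ 0.5855 -0.1823  0.0692]
clamp 0.54 398 197 [ 0.6116 -0.3005  0.1042]
clamp_grip 0.68 405 188 [ 0.6369 -0.3203  0.1037]
clamp_grip 0.6 358 204 [ 0.5975 -0.1995  0.067 ]
clip_board 0.8 396 200 [ 0.6115 -0.3067  0.0623]
clip_board 0.62 299 202 [ 0.611  -0.0381  0.0116]
drainer 0.56 224 229 [0.5202 0.1702 0.0756]
drainer 0.25 322 158 [ 0.7463 -0.1057  0.0073]
```

```bash
python3 - <<'E'
import cv2
a=cv2.imread('pics/scene1.png');b=cv2.imread('pics/top1.png')
cv2.imwrite('pics/v1.png',cv2.resize(a[120:390,180:470],(800,600)[0:2] and (640,596),interpolation=cv2.INTER_CUBIC))
cv2.imwrite('pics/v2.png',cv2.resize(b[130:330,160:430],None,fx=2.9,fy=2.9,interpolation=cv2.INTER_CUBIC))
E
```

```text
(no output)
```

View pics/v1.png

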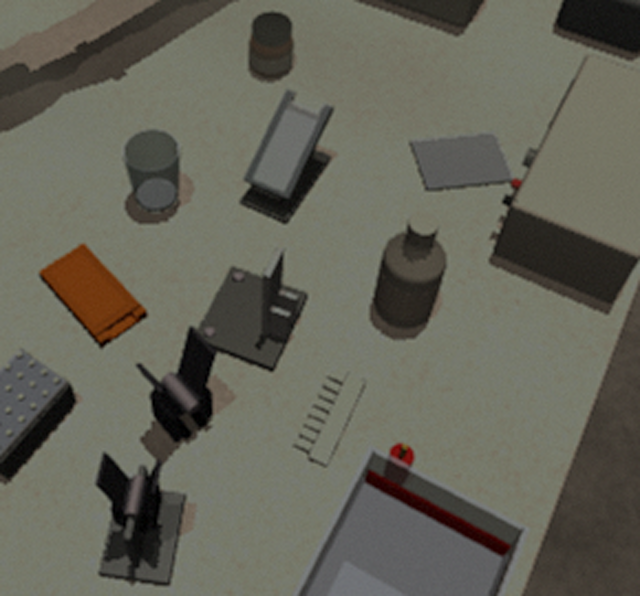

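View pics/v2.png

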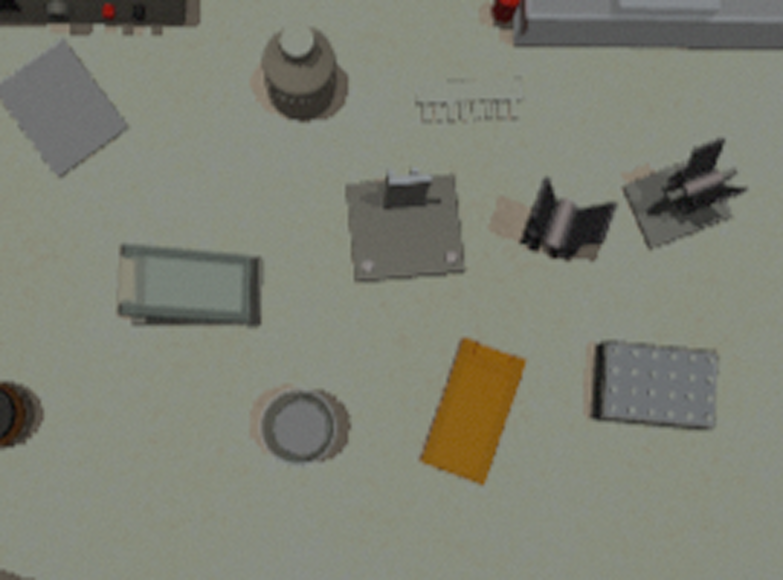

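The cassette is on the drainer at top-view crop (190,285). The stand is at (405,230), with its back plate on the far (+x) side. The smaller clamp is on its board at (680,195). The larger clamp (565,220) and the orange slab (475,410) are decoys. Next I'll measure poses from depth.

```bash
python3 - <<'E'
from h import *
np.set_printoptions(precision=4,suppress=True)
W={n:np.load(n+'W.npy') for n in('scene','top')}
def sel(n,lo,hi):
    w=W[n].reshape(-1,3); return w[np.all((w>lo)&(w<hi),1)]
def rect(P):
    (c,s,a)=cv2.minAreaRect((P[:,:2]*1000).astype(np.float32)); return np.array(c),np.array(s),a
for n in W:
    print(n)
    b=sel(n,[.4,-.02,-.02],[.5,.06,.02]); print(' bench z',np.median(b[:,2]),len(b))
    f=sel(n,[.52,-.12,.006],[.70,.05,.016]); print(' foot',len(f),rect(f),np.median(f[:,2]))
    f=sel(n,[.52,-.12,.03],[.72,.03,.2]); print(' plate',len(f),rect(f),np.percentile(f[:,2],[50,98]), f.min(0),f.max(0))
    f=sel(n,[.52,-.12,.124],[.72,.03,.14]); print(' plate top',len(f),rect(f) if len(f)>3 else f)
    f=sel(n,[.44,.05,.035],[.62,.28,.14]); 
    pl=np.linalg.svd(f-f.mean(0))[2][2]; pl*=np.sign(pl[2]); k=abs((f-f.mean(0))@pl)<.006; f=f[k]; m=f.mean(0); pl=np.linalg.svd(f-m)[2][2]; pl*=np.sign(pl[2])
    print(' cass',len(f),m,pl,np.degrees(np.arccos(pl[2])),'res',np.std((f-m)@pl), rect(f), f.min(0),f.max(0))
    up=np.array([-pl[0],-pl[1]]); print(' uphill yaw',np.degrees(np.arctan2(up[1],up[0])))
    f=sel(n,[.5,-.42,.006],[.72,-.24,.016]); print(' base',len(f),rect(f),np.median(f[:,2]))
    f=sel(n,[.5,-.42,.08],[.72,-.24,.19]); print(' clamp',len(f),rect(f),f.min(0),f.max(0),f.mean(0))
E
```

```text
scene
 bench z 0.0006225484608315401 823
 foot 1085 (array([595.5781, -41.2444]), array([100.7608, 111.9236]), 6.293466091156006) 0.010392009799973456
 plate 372 (array([630.4365, -38.0313]), array([30.4926, 41.3182]), 6.277482509613037) [0.0625 0.1342] [ 0.6146 -0.06    0.0305] [ 0.6467 -0.0184  0.1365]
 plate top 63 (array([619.4354, -38.1969]), array([ 8.5155, 39.1358]), 7.515255451202393)
 cass 1044 [0.5285 0.1656 0.0717] [ 0.0104 -0.4946  0.8691] 29.651400716855395 res 0.0022304170682971086 (array([527.2643, 167.5252]), array([ 67.6275, 118.461 ]), 0.09203284978866577) [0.4934 0.1083 0.0351] [0.5611 0.2268 0.1082]
 uphill yaw 91.2018759541053
 base 817 (array([ 643.4769, -308.4244]), array([135.0528,  86.9559]), 67.35477447509766) 0.010547246861889015
 clamp 620 (array([ 627.3686, -313.1585]), array([56.7094, 56.0455]), 66.46034240722656) [ 0.5979 -0.3487  0.0802] [ 0.656  -0.2822  0.1618] [ 0.6264 -0.3171  0.1187]
top
 bench z 0.0010500161792276197 912
 foot 1093 (array([613.9711, -35.2724]), array([158.3823, 173.3253]), 86.38934326171875) 0.010656047902694477
 plate 168 (array([628.4396, -34.7402]), array([31.3578, 40.3545]), 6.5160322189331055) [0.1017 0.1347] [ 0.6115 -0.0561  0.0315] [ 0.6456 -0.0159  0.1379]
 plate top 55 (array([618.2838, -36.0599]), array([ 9.1786, 39.8013]), 4.71511173248291)
 cass 1052 [0.5255 0.171  0.0738] [ 0.0018 -0.4898  0.8718] 29.32604801050147 res 0.002332959281608687 (array([525.9847, 171.7013]), array([ 66.5328, 118.8779]), 0.05995041877031326) [0.4927 0.1122 0.0353] [0.5593 0.2311 0.1088]
 uphill yaw 90.21634881552004
 base 453 (array([ 616.7015, -324.5617]), array([171.191 , 207.8643]), 85.26766967773438) 0.010163839474228498
 clamp 322 (array([ 624.2579, -311.7574]), array([55.7267, 58.2388]), 70.9444351196289) [ 0.5951 -0.3453  0.0802] [ 0.6544 -0.2797  0.1622] [ 0.6256 -0.3086  0.1203]
```

```bash
cat >> h.py <<'E'
def ax(x=None,y=None,z=None):
    z=np.array(z)/np.linalg.norm(z); y=np.array(y)-np.dot(y,z)*z; y/=np.linalg.norm(y)
    return R.from_matrix(np.stack([np.cross(y,z),y,z],1))
c40,s40=np.cos(np.radians(40)),np.sin(np.radians(40))
zc=np.array([0,np.cos(np.pi/6),.5]); xc=np.array([0,.5,-zc[1]])
zt=-zc*c40+xc*s40
Rg=ax(y=[1,0,0],z=zt)
Pg=np.array([.5266,.196,.080])+.006*zt
E
python3 - <<'E'
from h import *
np.set_printoptions(precision=4,suppress=True)
W={n:np.load(n+'W.npy') for n in('scene','top')}
def sel(n,lo,hi):
    w=W[n].reshape(-1,3); return w[np.all((w>lo)&(w<hi),1)]
for n in W:
  for lo,hi in((.145,.17),(.125,.145),(.09,.112),(.09,.098)):
    f=sel(n,[.57,-.37,lo],[.68,-.26,hi])
    if len(f)<8: continue
    m=f.mean(0); v=np.linalg.svd((f-m)[:,:2])[2][0]; q=(f-m)[:,:2]@np.linalg.svd((f-m)[:,:2])[2].T
    print(n,lo,len(f),m,np.degrees(np.arctan2(v[1],v[0])),np.ptp(q,0),cv2.minAreaRect((f[:,:2]*1000).astype(np.float32)))
  f=sel(n,[.54,-.37,.006],[.68,-.24,.014]); print(n,'base',len(f),cv2.minAreaRect((f[:,:2]*1000).astype(np.float32)))
print(rows(Pg-.09*zt,Rg)); print(rows(Pg,Rg))
E
```

```text
scene 0.145 125 [ 0.6229 -0.3162  0.1539] 22.187573541472936 [0.0533 0.0299] ((626.8953247070312, -313.23480224609375), (53.23394012451172, 29.688966751098633), 21.976478576660156)
scene 0.125 101 [ 0.6185 -0.3183  0.1346] 11.157334365971554 [0.0444 0.033 ] ((627.671875, -314.4803771972656), (41.26078414916992, 29.90902328491211), 18.91529083251953)
scene 0.09 298 [ 0.6301 -0.3165  0.1025] -69.28703878316372 [0.071  0.0385] ((631.3367309570312, -315.2639465332031), (37.1882438659668, 67.15859985351562), 1.6345857381820679)
scene 0.09 78 [ 0.6332 -0.3212  0.0949] -70.34692591223657 [0.0709 0.0383] ((631.8543090820312, -315.18267822265625), (35.2730827331543, 67.4040298461914), 2.2950429916381836)
scene base 803 ((628.0699462890625, -315.8346862792969), (70.27069854736328, 90.03450775146484), 22.457792282104492)
top 0.145 69 [ 0.6265 -0.3098  0.1537] -157.50194882463984 [0.0532 0.0311] ((625.3309326171875, -310.7940673828125), (53.123138427734375, 31.07113265991211), 23.38265037536621)
top 0.125 56 [ 0.63   -0.3079  0.1345] -162.36435618449732 [0.0424 0.0311] ((625.5396728515625, -311.257568359375), (39.70478439331055, 31.518571853637695), 23.204143524169922)
top 0.09 149 [ 0.6239 -0.309   0.1032] -65.71785093205796 [0.0711 0.0383] ((621.2269897460938, -313.0635986328125), (38.309837341308594, 66.0700454711914), 3.0217621326446533)
top 0.09 27 [ 0.6255 -0.3114  0.0951] -67.68371416704467 [0.0703 0.0368] ((621.8970947265625, -314.0383605957031), (32.56254959106445, 66.45996856689453), 6.981594562530518)
top base 415 ((605.0048217773438, -305.16619873046875), (130.73855590820312, 127.17961120605469), 0.7611156105995178)
(array([-1.6279, -1.0892,  0.3655]), array([ 0.1326, -0.1951,  0.752 ]))
(array([-1.6732, -1.2037,  0.7038]), array([ 0.1326, -0.1951,  0.752 ]))
```

servo_tool --commands '[[[-0.16,-0.11,0.02],[0.02,-0.03,0.1]],[[-0.32,-0.22,0.03],[0.04,-0.06,0.19]],[[-0.48,-0.33,0.05],[0.05,-0.08,0.29]],[[-0.64,-0.43,0.08],[0.07,-0.1,0.38]],[[-0.8,-0.54,0.12],[0.09,-0.13,0.48]],[[-0.96,-0.65,0.15],[0.11,-0.15,0.57]]]' --claw 0 --squeeze 50

```text
clock: 1.5
tcp_pos: [0.4121, 0.387, 0.2127]
orientation: [1.711, 2.393, -0.293]
contact_force: [1.5, 1.2, -0.0]
grip_width: 0.0856
gripper_force: 0.0
```

```bash
python3 - <<'E'
from h import *
print(r.get_obs()['joints'],rows(Pg-.09*zt,Rg),rows(Pg,Rg))
E
```

```text
[-1.20799297  0.44339917  0.32476517  1.76644297  0.06319031  1.142699
 -0.60194327] (array([-0.68040459,  0.23948941,  0.39623152]), array([ 0.03098764, -0.04661764,  0.20556903])) (array([-0.70347405,  0.21807498,  0.7548528 ]), array([ 0.03098764, -0.04661764,  0.20556903]))
```

servo_tool --commands '[[[-0.17,0.06,0.08],[0.01,-0.01,0.05]],[[-0.34,0.12,0.18],[0.015,-0.02,0.1]],[[-0.51,0.18,0.29],[0.02,-0.035,0.15]],[[-0.68,0.24,0.396],[0.031,-0.047,0.206]],[[-0.68,0.24,0.396],[0.031,-0.047,0.206]],[[-0.68,0.24,0.396],[0.031,-0.047,0.206]],[[-0.68,0.24,0.396],[0.031,-0.047,0.206]]]'

```text
clock: 2.2
tcp_pos: [0.5265, 0.2283, 0.1589]
orientation: [2.026, 2.039, -0.357]
contact_force: [0.1, -0.3, 0.2]
grip_width: 0.0855
gripper_force: 0.0
```

```bash
python3 - <<'E'
from h import *
p,d=grab('scene','s2.png')
cv2.imwrite('pics/v3.png',cv2.resize(p[60:300,160:460,::-1],None,fx=2.5,fy=2.5))
print(r.get_obs()['tcp_pos'],r.get_obs()['joints'],rows(Pg,Rg))
E
```

```text
[0.52637379 0.22894716 0.15902147] [-0.99886086  0.54726372  0.45644455  1.80510218  0.06772025  1.02965865
 -0.61252488] (array([-1.65213977e-02,  1.95943673e-04,  3.66064280e-01]), array([ 0.00103595, -0.0013642 ,  0.00446843]))
```

View pics/v3.png

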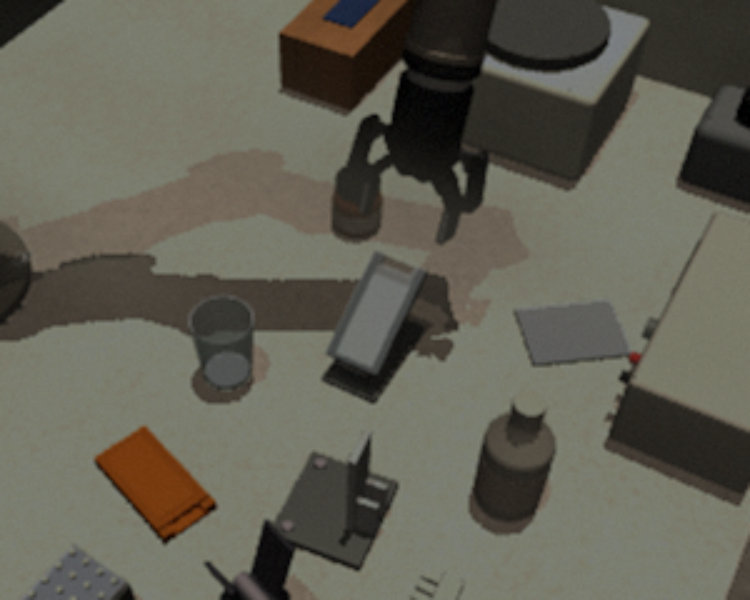

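The gripper hovers uphill of the cassette with its fingers astride it (fingers at about (360,190) and (455,220), cassette at (380,315)). It is aligned, so I'll advance, then close.

servo_tool --commands '[[[-0.016,0,0.1],[0,0,0.004]],[[-0.016,0,0.2],[0,0,0.004]],[[-0.016,0,0.3],[0,0,0.004]],[[-0.016,0,0.366],[0,0,0.004]],[[-0.016,0,0.366],[0,0,0.004]],[[-0.016,0,0.366],[0,0,0.004]],[[-0.016,0,0.366],[0,0,0.004]]]'

```text
clock: 2.95
tcp_pos: [0.5276, 0.1934, 0.0752]
orientation: [2.032, 2.031, -0.353]
contact_force: [0.8, -1.8, 0.4]
grip_width: 0.0852
gripper_force: 0.0
```

servo_tool --commands '[[[0,0,0],[0,0,0]],[[0,0,0],[0,0,0]],[[0,0,0],[0,0,0]],[[0,0,0],[0,0,0]],[[0,0,0],[0,0,0]]]' --claw 1 --squeeze 50

```text
clock: 3.45
tcp_pos: [0.5274, 0.1927, 0.0752]
orientation: [2.034, 2.03, -0.354]
contact_force: [-1.6, 1.9, 5.3]
grip_width: 0.0652
gripper_force: 54.4
```

servo_tool --commands '[[[-0.007,0,-0.02],[0,0,0]],[[-0.02,0,-0.055],[0,0,0]],[[-0.05,0,-0.137],[0,0,0]],[[-0.1,0,-0.275],[0,0,0]],[[-0.15,0,-0.41],[0,0,0]],[[-0.15,0,-0.41],[0,0,0]],[[-0.15,0,-0.41],[0,0,0]],[[-0.15,0,-0.41],[0,0,0]]]'

```text
clock: 4.25
tcp_pos: [0.5261, 0.1912, 0.1824]
orientation: [2.033, 2.03, -0.359]
contact_force: [0.2, 0.2, -2.7]
grip_width: 0.065
gripper_force: 56.6
```

```bash
cat >> h.py <<'E'
# cassette in tool frame from the grasp
Tp=np.array([.5274,.1927,.0752]); TR=R.from_rotvec([2.034,2.030,-.354])
CR=R.from_matrix(np.stack([xc,np.cross(zc,xc),zc],1)); CP=np.array([.5270,.1184,.035])
relR=TR.inv()*CR; relP=TR.inv().apply(CP-Tp)
def toolfor(cp,cR):
    tR=cR*relR.inv(); return np.array(cp)-tR.apply(relP),tR
yaw=np.radians(6.3); sx=np.array([np.cos(yaw),np.sin(yaw),0]); sy=np.array([-sx[1],sx[0],0])
SR=R.from_rotvec([0,0,yaw]); seat=np.array([.6087,-.0387,.010])
E
python3 - <<'E'
from h import *
np.set_printoptions(precision=4,suppress=True)
o=r.get_obs(); tR=R.from_rotvec(o['orientation']); cp=o['tcp_pos']+tR.apply(relP); cR=tR*relR
print(o['tcp_pos'],o['joints'],cp,cR.as_matrix())
for n in('scene','top'):
    p,d=grab(n,n+'3.png'); W=world(n,d).reshape(-1,3)
    L=cR.inv().apply(W-cp); k=(abs(L[:,0])<.012)&(abs(L[:,1])<.036)&(L[:,2]>-.02)&(L[:,2]<.07); L=L[k]
    g=np.polyfit(L[:,2],L[:,0],1)
    print(n,len(L),L.mean(0),np.percentile(L,[1,50,99],axis=0),'tilt deg',np.degrees(g[0]))
P,Q=toolfor(seat+[0,0,.1]-.06*sx,SR); print(P,Q.as_matrix(),rows(P,Q))
E
```

```text
[0.5261 0.1912 0.1824] [-0.9767  0.4914  0.4822  1.8361  0.0924  1.0441 -0.58  ] [0.5255 0.1168 0.1424] [[-0.002  -1.      0.0015]
 [ 0.4979  0.0003  0.8672]
 [-0.8672  0.0025  0.4979]]
scene 719 [-0.0077 -0.0025  0.0329] [[-0.0116 -0.034  -0.0027]
 [-0.008  -0.0028  0.0329]
 [ 0.0016  0.0315  0.0693]] tilt deg -0.422779264738437
top 676 [-0.0073  0.0013  0.0346] [[-0.0114 -0.032  -0.001 ]
 [-0.0074  0.0014  0.035 ]
 [-0.0024  0.0337  0.0694]] tilt deg -0.3780656128740915
[ 0.5514 -0.0454  0.1944] [[ 0.7603  0.1069  0.6407]
 [ 0.0817 -0.9943  0.069 ]
 [ 0.6444 -0.0002 -0.7647]] (array([-0.9055,  0.1032,  0.2781]), array([-0.1687,  0.5416,  0.953 ]))
```

servo_tool --commands '[[[-0.08,0.01,0.01],[-0.013,0.042,0.073]],[[-0.16,0.02,0.02],[-0.026,0.083,0.147]],[[-0.24,0.026,0.03],[-0.039,0.125,0.22]],[[-0.32,0.035,0.04],[-0.052,0.167,0.293]],[[-0.4,0.043,0.05],[-0.065,0.208,0.367]],[[-0.48,0.052,0.06],[-0.078,0.25,0.44]],[[-0.56,0.06,0.075],[-0.091,0.292,0.513]],[[-0.64,0.069,0.085],[-0.104,0.333,0.586]],[[-0.72,0.077,0.096],[-0.117,0.375,0.66]],[[-0.8,0.086,0.107],[-0.13,0.417,0.733]],[[-0.88,0.095,0.117],[-0.143,0.458,0.806]],[[-0.93,0.1,0.125],[-0.156,0.5,0.88]],[[-0.96,0.103,0.128],[-0.169,0.542,0.953]],[[-0.96,0.103,0.128],[-0.169,0.542,0.953]],[[-0.96,0.103,0.128],[-0.169,0.542,0.953]],[[-0.96,0.103,0.128],[-0.169,0.542,0.953]]]'

```text
clock: 5.95
tcp_pos: [0.5505, -0.0457, 0.239]
orientation: [-2.916, -0.159, -1.053]
contact_force: [-0.6, 0.1, -2.4]
grip_width: 0.0652
gripper_force: 56.7
```

```bash
cat > chk.py <<'E'
from h import *
np.set_printoptions(precision=4,suppress=True)
o=r.get_obs(); tR=R.from_rotvec(o['orientation']); cp=o['tcp_pos']+tR.apply(relP); cR=tR*relR
print(o['clock'],o['tcp_pos'],o['joints'],o['contact_force'],'in stand',SR.inv().apply(cp-seat),(SR.inv()*cR).as_rotvec(degrees=True))
for n in('scene','top'):
    p,d=grab(n,n+'4.png'); W=world(n,d).reshape(-1,3)
    L=SR.inv().apply(W-cp); k=(abs(L[:,0])<.02)&(abs(L[:,1])<.04)&(L[:,2]>-.03)&(L[:,2]<.145); L=L[k]
    print(n,len(L),np.percentile(L,[1,25,50,75,99],axis=0))
    T=L[L[:,2]>.12]; print('  top band',len(T),np.percentile(T,[2,50,98],axis=0) if len(T)>3 else '')
    S=SR.inv().apply(W-seat); k=(S[:,0]>-.01)&(S[:,0]<.03)&(abs(S[:,1])<.04)&(S[:,2]>.112)&(S[:,2]<.127); S=S[k]; print('  plate top',len(S),np.percentile(S,[2,50,98],axis=0) if len(S)>3 else '')
print(rows(*toolfor(seat+[0,0,.03]-.03*sx,SR)))
E
python3 chk.py; python3 -c "
import cv2;p=cv2.imread('pics/scene4.png');cv2.imwrite('pics/v4.png',cv2.resize(p[130:350,170:420],None,fx=2.7,fy=2.7))"
```

```text
5.95 [ 0.5505 -0.0457  0.239 ] [-0.8896  0.0691  0.9728  2.3781 -1.3637  0.1698 -0.0988] [-0.5849  0.1417 -2.3643] in stand [-0.0615 -0.0002  0.1445] [0.0027 0.4063 0.1268]
scene 884 [[-0.0193 -0.0392  0.0002]
 [-0.0009 -0.0307  0.0462]
 [ 0.005  -0.0055  0.0938]
 [ 0.0056  0.0192  0.121 ]
 [ 0.0161  0.0364  0.1389]]
  top band 233 [[-0.0196 -0.0383  0.1205]
 [-0.0027 -0.0047  0.1279]
 [ 0.0063  0.0369  0.1397]]
  plate top 70 [[ 0.0071 -0.0214  0.1124]
 [ 0.0116 -0.0047  0.1223]
 [ 0.0152  0.0178  0.1247]]
top 407 [[-0.0194 -0.0383  0.0249]
 [-0.0066 -0.0204  0.0911]
 [-0.0058 -0.0017  0.1144]
 [ 0.0015  0.0194  0.1277]
 [ 0.0147  0.0393  0.1386]]
  top band 153 [[-0.0195 -0.0378  0.1206]
 [-0.0006  0.0006  0.1289]
 [ 0.0056  0.0373  0.1396]]
  plate top 56 [[ 0.0056 -0.018   0.1146]
 [ 0.0088  0.0021  0.1212]
 [ 0.0134  0.0196  0.125 ]]
(array([-0.2048,  0.0055,  0.4302]), array([-0.0022,  0.0032, -0.002 ]))
```

View pics/v4.png

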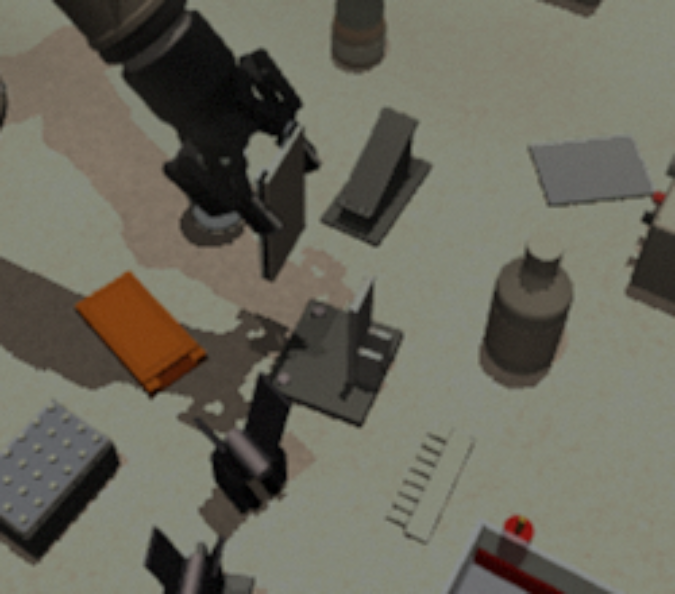

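servo_tool --commands '[[[-0.04,0,0.08],[0,0,0]],[[-0.08,0.002,0.17],[0,0.002,0]],[[-0.12,0.004,0.26],[-0.001,0.003,0]],[[-0.17,0.005,0.36],[-0.002,0.003,0]],[[-0.205,0.0055,0.43],[-0.002,0.003,-0.002]],[[-0.205,0.0055,0.43],[-0.002,0.003,-0.002]],[[-0.205,0.0055,0.43],[-0.002,0.003,-0.002]],[[-0.205,0.0055,0.43],[-0.002,0.003,-0.002]]]'

```text
clock: 6.85
tcp_pos: [0.5964, -0.0571, 0.1872]
orientation: [-2.936, -0.171, -0.942]
contact_force: [-0.6, 0.8, -3.3]
grip_width: 0.0649
gripper_force: 56.7
```

```bash
sed -i 's/^print(rows.*/for a,b in ((.012,.005),(.0,.004)): print(rows(*toolfor(seat+[0,0,b]-a*sx,SR)))/' chk.py; python3 chk.py
```

```text
6.85 [ 0.5964 -0.0571  0.1872] [-0.1271  0.2511  0.2031  2.2454 -1.3662  0.1699 -0.0904] [-0.5604  0.821  -3.2612] in stand [-0.0232 -0.0152  0.0933] [0.9833 4.4955 0.8752]
scene 722 [[-0.0192 -0.0393  0.0016]
 [-0.0051 -0.0325  0.0695]
 [ 0.0064 -0.0038  0.1115]
 [ 0.0117  0.0201  0.128 ]
 [ 0.0183  0.0366  0.1433]]
  top band 283 [[-0.0192 -0.0387  0.1204]
 [-0.0052 -0.0035  0.1294]
 [ 0.0151  0.0358  0.1436]]
  plate top 67 [[ 0.0067 -0.02    0.1123]
 [ 0.0118 -0.0025  0.122 ]
 [ 0.015   0.0173  0.1258]]
top 371 [[-0.0188 -0.0386  0.0716]
 [-0.0013 -0.0199  0.1054]
 [ 0.0015 -0.0004  0.1177]
 [ 0.0092  0.0225  0.1283]
 [ 0.0159  0.0388  0.1429]]
  top band 168 [[-0.0189 -0.0378  0.1208]
 [ 0.0045  0.0057  0.1289]
 [ 0.0139  0.0379  0.143 ]]
  plate top 19 [[ 0.0088 -0.0175  0.1142]
 [ 0.0125  0.0111  0.1221]
 [ 0.0141  0.0215  0.1254]]
(array([-0.1905, -0.0581,  0.2985]), array([-0.0147,  0.0497,  0.0011]))
(array([-0.1538, -0.0574,  0.3297]), array([-0.0147,  0.0497,  0.0011]))
```

```bash
cat >> h.py <<'E'
def turned(psi,tcp):
    "cassette upright, yawed psi deg from the stand, with the TCP given"
    return rows(tcp,R.from_rotvec([0,0,np.radians(psi)])*SR*relR.inv())
E
python3 - <<'E'
from h import *
np.set_printoptions(precision=3,suppress=True)
for p in (30,60,90): print(p,turned(p,np.array([.5964,-.0571,.1872])+np.array([-.036,.09,.083])*p/90))
E
```

```text
30 (array([ 0.036, -0.125, -0.106]), array([ 0.19 ,  0.046, -0.262]))
60 (array([ 0.072, -0.252, -0.214]), array([ 0.396,  0.039, -0.524]))
90 (array([ 0.109, -0.379, -0.321]), array([ 0.601,  0.031, -0.787]))
```

servo_tool --commands '[[[0.02,-0.06,-0.09],[0.05,0.04,-0.07]],[[0.03,-0.09,-0.11],[0.12,0.045,-0.16]],[[0.036,-0.125,-0.13],[0.19,0.046,-0.262]],[[0.05,-0.18,-0.16],[0.26,0.044,-0.35]],[[0.06,-0.22,-0.19],[0.33,0.04,-0.44]],[[0.072,-0.252,-0.22],[0.396,0.039,-0.524]],[[0.085,-0.29,-0.25],[0.46,0.036,-0.61]],[[0.1,-0.34,-0.29],[0.53,0.033,-0.7]],[[0.109,-0.379,-0.321],[0.601,0.031,-0.787]],[[0.109,-0.379,-0.321],[0.601,0.031,-0.787]],[[0.109,-0.379,-0.321],[0.601,0.031,-0.787]],[[0.109,-0.379,-0.321],[0.601,0.031,-0.787]]]'

```text
clock: 8.15
tcp_pos: [0.5621, 0.0334, 0.2702]
orientation: [-1.701, -1.903, -0.622]
contact_force: [-0.2, 0.0, -3.1]
grip_width: 0.0652
gripper_force: 57.1
```

```bash
python3 - <<'E'
from h import *
np.set_printoptions(precision=3,suppress=True)
o=r.get_obs();print(o['tcp_pos'],o['joints'],'goal .56 .033 .27')
for p in (90,120,150,180): print(p,turned(p,np.array([.56,.033,.27])+np.array([.0,-.035,.0])*(p-90)/90))
E
```

```text
[0.562 0.033 0.27 ] [ 0.183  0.418 -0.016  1.777 -0.701  1.259  0.61 ] goal .56 .033 .27
90 (array([-0.001, -0.009,  0.   ]), array([-0.001,  0.001,  0.003]))
120 (array([-0.036, -0.014, -0.03 ]), array([ 0.214,  0.001, -0.252]))
150 (array([-0.072, -0.019, -0.06 ]), array([ 0.429,  0.002, -0.507]))
180 (array([-0.107, -0.024, -0.089]), array([ 0.643,  0.002, -0.763]))
```

servo_tool --commands '[[[-0.009,-0.01,-0.008],[0.054,0,-0.063]],[[-0.018,-0.011,-0.015],[0.107,0,-0.127]],[[-0.027,-0.012,-0.022],[0.16,0,-0.19]],[[-0.036,-0.014,-0.03],[0.214,0.001,-0.252]],[[-0.045,-0.015,-0.038],[0.268,0.001,-0.316]],[[-0.054,-0.016,-0.045],[0.32,0.001,-0.38]],[[-0.063,-0.017,-0.052],[0.375,0.002,-0.443]],[[-0.072,-0.019,-0.06],[0.429,0.002,-0.507]],[[-0.081,-0.02,-0.068],[0.482,0.002,-0.57]],[[-0.09,-0.021,-0.075],[0.536,0.002,-0.635]],[[-0.099,-0.022,-0.082],[0.59,0.002,-0.7]],[[-0.107,-0.024,-0.089],[0.643,0.002,-0.763]],[[-0.107,-0.024,-0.089],[0.643,0.002,-0.763]],[[-0.107,-0.024,-0.089],[0.643,0.002,-0.763]]]'

```text
clock: 9.55
tcp_pos: [0.5581, -0.0019, 0.2701]
orientation: [0.123, -2.439, 0.044]
contact_force: [-0.4, -0.3, -2.4]
grip_width: 0.0653
gripper_force: 57.2
```

```bash
cat >> h.py <<'E'
SR2=R.from_rotvec([0,0,np.pi])*SR
E
cat > chk2.py <<'E'
from h import *
import sys
np.set_printoptions(precision=4,suppress=True)
o=r.get_obs(); tR=R.from_rotvec(o['orientation']); cp=o['tcp_pos']+tR.apply(relP); cR=tR*relR
print(o['clock'],o['tcp_pos'],o['joints'],o['contact_force'],'in stand',SR.inv().apply(cp-seat),(SR2.inv()*cR).as_rotvec(degrees=True))
if len(sys.argv)>1:
  for n in('scene','top'):
    p,d=grab(n,n+sys.argv[1]+'.png'); W=world(n,d).reshape(-1,3)
    L=SR.inv().apply(W-cp); k=(abs(L[:,0])<.012)&(abs(L[:,1])<.04)&(L[:,2]>-.01)&(L[:,2]<.06); B=L[k]
    print(n,'lower half',len(B),np.percentile(B,[2,50,98],axis=0) if len(B)>3 else '')
    k=(abs(L[:,0])<.012)&(abs(L[:,1])<.03)&(L[:,2]>.115)&(L[:,2]<.15); B=L[k]
    print(n,'top edge',len(B),np.percentile(B,[2,50,98],axis=0) if len(B)>3 else '')
for a,b in ((.03,.06),(.03,.03),(.01,.004),(.0,.003)): print(a,b,*rows(*toolfor(seat+[0,0,b]-a*sx,SR2)))
E
python3 chk2.py 5; python3 -c "
import cv2;p=cv2.imread('pics/scene5.png');cv2.imwrite('pics/v5.png',cv2.resize(p[130:350,170:420],None,fx=2.7,fy=2.7))"
```

```text
9.55 [ 0.5581 -0.0019  0.2701] [ 0.0268  0.666  -0.2168  1.3654  0.0751  1.8228  1.4702] [-0.4254 -0.2962 -2.4491] in stand [-0.044   0.0418  0.1756] [-0.0579 -0.0133 -0.3905]
scene lower half 200 [[-0.0044 -0.0355 -0.0006]
 [ 0.007  -0.0317  0.0231]
 [ 0.008   0.0235  0.058 ]]
scene top edge 158 [[-0.004  -0.0289  0.1155]
 [ 0.0005  0.0045  0.1264]
 [ 0.0079  0.0289  0.131 ]]
top lower half 68 [[-0.0059 -0.0063  0.0009]
 [-0.0053  0.0114  0.0302]
 [-0.0046  0.0307  0.058 ]]
top top edge 72 [[-0.0055  0.      0.1155]
 [-0.0018  0.0168  0.1277]
 [ 0.0066  0.0292  0.1313]]
0.03 0.06 [-0.3421 -0.1602  0.3165] [ 0.0035 -0.0004 -0.0038]
0.03 0.03 [-0.4195 -0.1602  0.4082] [ 0.0035 -0.0004 -0.0038]
0.01 0.004 [-0.5477 -0.1594  0.4361] [ 0.0035 -0.0004 -0.0038]
0.0 0.003 [-0.5808 -0.1589  0.4134] [ 0.0035 -0.0004 -0.0038]
```

View pics/v5.png

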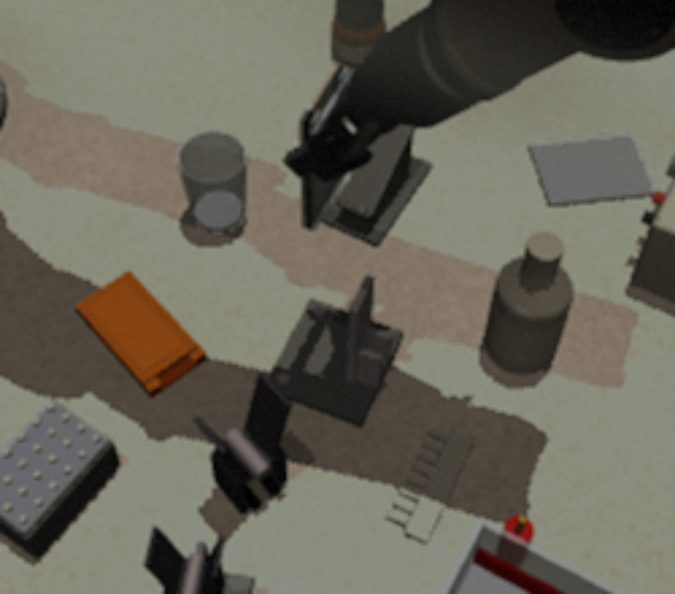

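servo_tool --commands '[[[-0.08,-0.04,0.08],[0,0,0]],[[-0.17,-0.08,0.16],[0,0,0]],[[-0.25,-0.12,0.24],[0.003,0,-0.004]],[[-0.342,-0.16,0.316],[0.0035,0,-0.004]],[[-0.38,-0.16,0.36],[0.0035,0,-0.004]],[[-0.42,-0.16,0.408],[0.0035,0,-0.004]],[[-0.42,-0.16,0.408],[0.0035,0,-0.004]],[[-0.42,-0.16,0.408],[0.0035,0,-0.004]],[[-0.42,-0.16,0.408],[0.0035,0,-0.004]]]'

```text
clock: 10.55
tcp_pos: [0.5775, -0.0402, 0.1256]
orientation: [0.138, -2.439, 0.048]
contact_force: [-0.4, 0.2, -2.0]
grip_width: 0.0651
gripper_force: 57.2
```

```bash
python3 chk2.py 6
```

```text
10.55 [ 0.5775 -0.0402  0.1256] [ 0.0625  0.8389 -0.1984  1.3926  0.138   1.6261  1.5155] [-0.3883  0.158  -2.0048] in stand [-0.0287  0.0017  0.0312] [-0.0955  0.0526  0.2952]
scene lower half 100 [[-0.0041 -0.0354  0.0012]
 [ 0.0049 -0.0335  0.0268]
 [ 0.0081  0.015   0.0564]]
scene top edge 129 [[-0.0046 -0.0279  0.1152]
 [ 0.0004  0.003   0.1268]
 [ 0.0079  0.0277  0.1309]]
top lower half 46 [[-0.0062 -0.0072  0.0025]
 [-0.0055  0.0119  0.0305]
 [-0.0049  0.0279  0.0596]]
top top edge 47 [[-0.0061  0.0039  0.1154]
 [-0.0024  0.0184  0.1276]
 [ 0.0058  0.0284  0.1324]]
0.03 0.06 [ 0.078  -0.0051 -0.0857] [-0.0014  0.0006  0.0031]
0.03 0.03 [ 0.0008 -0.0053  0.0061] [-0.0014  0.0006  0.0031]
0.01 0.004 [-0.1274 -0.0056  0.0342] [-0.0014  0.0006  0.0031]
0.0 0.003 [-0.1606 -0.0057  0.0115] [-0.0014  0.0006  0.0031]
```

servo_tool --commands '[[[-0.04,-0.003,0.01],[0,0,0.001]],[[-0.08,-0.005,0.02],[-0.001,0,0.003]],[[-0.11,-0.0055,0.03],[-0.001,0,0.003]],[[-0.127,-0.0055,0.034],[-0.001,0,0.003]],[[-0.127,-0.0055,0.034],[-0.001,0,0.003]],[[-0.127,-0.0055,0.034],[-0.001,0,0.003]]]'

```text
clock: 11.25
tcp_pos: [0.5957, -0.0399, 0.0969]
orientation: [0.131, -2.437, 0.048]
contact_force: [-0.8, 0.8, -2.1]
grip_width: 0.0653
gripper_force: 57.2
```

```bash
python3 chk2.py
```

```text
11.25 [ 0.5957 -0.0399  0.0969] [ 0.056   0.8999 -0.1916  1.3414  0.1425  1.6182  1.5133] [-0.7625  0.8366 -2.0579] in stand [-0.0108 -0.0001  0.0025] [ 0.0072 -0.0763  0.0175]
0.03 0.06 [ 0.2075  0.0003 -0.1259] [-0.0002 -0.0008  0.0001]
0.03 0.03 [ 0.1301  0.0003 -0.0342] [-0.0002 -0.0008  0.0001]
0.01 0.004 [ 0.0018  0.0005 -0.0064] [-0.0002 -0.0008  0.0001]
0.0 0.003 [-0.0313  0.0006 -0.0292] [-0.0002 -0.0008  0.0001]
```

servo_tool --commands '[[[-0.009,0,-0.008],[0,0,0]],[[-0.015,0,-0.013],[0,0,0]],[[-0.021,0,-0.018],[0,0,0]],[[-0.024,0,-0.02],[0,0,0]],[[-0.024,0,-0.02],[0,0,0]]]'

```text
clock: 11.75
tcp_pos: [0.6036, -0.0391, 0.0972]
orientation: [0.131, -2.437, 0.048]
contact_force: [-1.1, -0.0, -3.1]
grip_width: 0.065
gripper_force: 57.1
```

servo_tool --commands '[[[-0.0015,0,-0.0013],[0,0,0]],[[-0.003,0,-0.0026],[0,0,0]],[[-0.003,0,-0.0026],[0,0,0]]]'

```text
clock: 12.05
tcp_pos: [0.6045, -0.039, 0.0973]
orientation: [0.131, -2.437, 0.049]
contact_force: [0.2, 0.1, -2.7]
grip_width: 0.0653
gripper_force: 57.1
```

servo_tool --commands '[[[-0.0015,0,-0.0013],[0,0,0]],[[-0.003,0,-0.0026],[0,0,0]],[[-0.003,0,-0.0026],[0,0,0]]]'

```text
clock: 12.35
tcp_pos: [0.6055, -0.0389, 0.0973]
orientation: [0.131, -2.437, 0.048]
contact_force: [0.2, -0.0, -2.5]
grip_width: 0.0654
gripper_force: 57.1
```

servo_tool --commands '[[[-0.0015,0,-0.0013],[0,0,0]],[[-0.003,0,-0.0026],[0,0,0]],[[-0.003,0,-0.0026],[0,0,0]]]'

```text
clock: 12.65
tcp_pos: [0.6056, -0.0389, 0.0973]
orientation: [0.131, -2.435, 0.049]
contact_force: [-4.9, -0.1, -1.9]
grip_width: 0.0651
gripper_force: 56.8
```

```bash
python3 chk2.py 7
```

```text
12.65 [ 0.6056 -0.0389  0.0973] [ 0.0518  0.9153 -0.1894  1.3083  0.1423  1.6377  1.5153] [-4.9093 -0.1262 -1.8773] in stand [-0.0011 -0.0002  0.0028] [ 0.0086 -0.2039  0.0224]
scene lower half 122 [[-0.0107 -0.0373 -0.0051]
 [ 0.0044 -0.0338  0.0158]
 [ 0.0112 -0.0197  0.0578]]
scene top edge 141 [[-0.0039 -0.0279  0.1156]
 [ 0.0036  0.0029  0.1249]
 [ 0.0113  0.0286  0.1309]]
top lower half 111 [[-0.0117 -0.0127 -0.0076]
 [-0.0055  0.0119  0.004 ]
 [-0.0017  0.0391  0.0583]]
top top edge 55 [[-0.0055  0.0043  0.1159]
 [ 0.0025  0.0147  0.124 ]
 [ 0.0111  0.029   0.1306]]
0.03 0.06 [ 0.2372  0.0006 -0.0988] [-0.0003 -0.0022  0.0001]
0.03 0.03 [ 0.1595  0.0007 -0.0073] [-0.0003 -0.0022  0.0001]
0.01 0.004 [0.0312 0.0009 0.0203] [-0.0003 -0.0022  0.0001]
0.0 0.003 [-0.0019  0.001  -0.0026] [-0.0003 -0.0022  0.0001]
```

servo_tool --commands '[[[0.0005,0,0.0025],[0,0,0]],[[-0.001,0,0.0044],[0,0,0]],[[-0.0024,0,0.006],[0,0,0]],[[-0.0024,0,0.006],[0,0,0]]]'

```text
clock: 13.15
tcp_pos: [0.6057, -0.0389, 0.0963]
orientation: [0.131, -2.436, 0.049]
contact_force: [-5.7, -0.2, 2.4]
grip_width: 0.0651
gripper_force: 57.1
```

servo_tool --commands '[[[-0.0013,0,0.0015],[0,0,0]],[[-0.0026,0,0.0031],[0,0,0]],[[-0.0026,0,0.0031],[0,0,0]]]'

```text
clock: 13.45
tcp_pos: [0.6056, -0.039, 0.0962]
orientation: [0.131, -2.436, 0.049]
contact_force: [-5.2, -0.6, 7.3]
grip_width: 0.0652
gripper_force: 57.5
```

servo_tool --commands '[[[-0.0007,0,0.0008],[0,0,0]],[[-0.0013,0,0.0015],[0,0,0]],[[-0.0013,0,0.0015],[0,0,0]]]'

```text
clock: 13.75
tcp_pos: [0.6056, -0.0389, 0.0962]
orientation: [0.131, -2.436, 0.049]
contact_force: [-6.6, -0.9, 9.6]
grip_width: 0.065
gripper_force: 57.5
```

servo_tool --commands '[[[0.002,0,-0.0025],[0,0,0]],[[0.002,0,-0.0025],[0,0,0]]]'

```text
clock: 13.95
tcp_pos: [0.6056, -0.0389, 0.0962]
orientation: [0.131, -2.436, 0.049]
contact_force: [-5.4, -1.1, 5.2]
grip_width: 0.0653
gripper_force: 57.3
```

servo_tool --commands '[[[0,0,0],[0,0,0]],[[0,0,0],[0,0,0]],[[0,0,0],[0,0,0]],[[0,0,0],[0,0,0]],[[0,0,0],[0,0,0]]]' --claw 0

```text
clock: 14.45
tcp_pos: [0.6061, -0.0388, 0.095]
orientation: [0.131, -2.438, 0.048]
contact_force: [-0.3, 0.6, -0.0]
grip_width: 0.0858
gripper_force: 0.0
```

servo_tool --commands '[[[0,0,-0.04],[0,0,0]],[[0,0,-0.12],[0,0,0]],[[0,0,-0.22],[0,0,0]],[[0,0,-0.34],[0,0,0]],[[0.02,0,-0.45],[0,0,0]],[[0.12,0,-0.57],[0,0,0]],[[0.25,0,-0.7],[0,0,0]],[[0.25,0,-0.7],[0,0,0]],[[0.25,0,-0.7],[0,0,0]]]'

```text
clock: 15.35
tcp_pos: [0.6626, -0.031, 0.2674]
orientation: [0.135, -2.473, 0.058]
contact_force: [-0.1, 0.2, 1.1]
grip_width: 0.0856
gripper_force: 0.0
```

```bash
cat >> h.py <<'E'
cy=np.radians(22.5); cx_=np.array([np.cos(cy),np.sin(cy),0]); Rc=ax(y=cx_,z=[0,0,-1]); Pc=np.array([.6262,-.3122,.141])
E
python3 - <<'E'
from h import *
np.set_printoptions(precision=4,suppress=True)
o=r.get_obs(); print(o['clock'],o['tcp_pos'],o['joints'])
for n in('scene','top'):
    p,d=grab(n,n+'8.png'); W=world(n,d).reshape(-1,3); S=SR.inv().apply(W-seat)
    for lo,hi in((.112,.126),(.126,.14),(.03,.11)):
        k=(S[:,0]>-.02)&(S[:,0]<.025)&(abs(S[:,1])<.045)&(S[:,2]>lo)&(S[:,2]<hi); B=S[k]; print(n,lo,len(B),np.percentile(B,[2,50,98],axis=0) if len(B)>3 else '')
    k=(S[:,0]>-.02)&(S[:,0]<.012)&(abs(S[:,1])<.045)&(S[:,2]>.11)&(S[:,2]<.14);print(cv2.minAreaRect((S[k][:,:2]*1000).astype(np.float32)))
g,R2=Pc+[0,0,.12],Rc; print(rows(g,R2))
cv2.imwrite('pics/v6.png',cv2.resize(cv2.imread('pics/scene8.png')[130:390,170:420],None,fx=2.3,fy=2.3))
E
```

```text
15.35 [ 0.6626 -0.031   0.2674] [-0.2636  0.8604  0.4214  1.0744 -0.1711  1.9161  1.806 ]
scene 0.112 135 [[-0.0033 -0.0347  0.1129]
 [ 0.007  -0.0033  0.121 ]
 [ 0.0151  0.0227  0.1254]]
scene 0.126 94 [[-0.0056 -0.0345  0.1263]
 [-0.0013 -0.0037  0.1299]
 [ 0.0071  0.0305  0.1327]]
scene 0.03 323 [[-0.0047 -0.0359  0.0317]
 [ 0.0106 -0.0196  0.0677]
 [ 0.0237  0.0168  0.1084]]
((2.8991165161132812, -2.2178077697753906), (17.347383499145508, 67.58868408203125), 1.037367343902588)
top 0.112 64 [[-0.0064 -0.0291  0.1129]
 [ 0.0039 -0.0085  0.1194]
 [ 0.0136  0.0071  0.1254]]
top 0.126 48 [[-0.0066 -0.032   0.1267]
 [-0.003  -0.0204  0.1303]
 [ 0.0105  0.0076  0.1337]]
top 0.03 88 [[-0.0068 -0.0317  0.0303]
 [-0.006  -0.0099  0.0705]
 [-0.0051  0.0104  0.1081]]
((2.4880456924438477, -11.384977340698242), (42.811927795410156, 18.363479614257812), 88.34996795654297)
(array([ 0.1978, -1.1029,  0.1787]), array([-0.2784, -0.3641,  0.7868]))
```

View pics/v6.png

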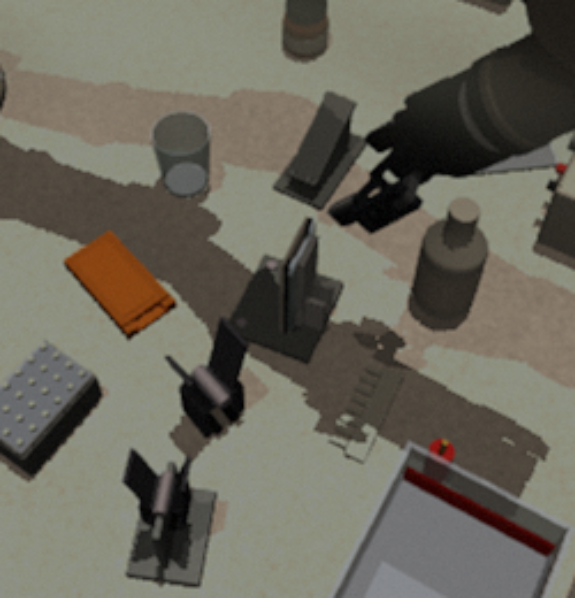

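servo_tool --commands '[[[0.02,-0.11,0.01],[-0.03,-0.04,0.08]],[[0.04,-0.22,0.02],[-0.06,-0.08,0.16]],[[0.06,-0.33,0.04],[-0.09,-0.12,0.25]],[[0.08,-0.44,0.06],[-0.12,-0.16,0.34]],[[0.1,-0.55,0.08],[-0.15,-0.2,0.42]],[[0.12,-0.66,0.1],[-0.18,-0.24,0.5]],[[0.14,-0.77,0.12],[-0.21,-0.28,0.6]],[[0.16,-0.88,0.14],[-0.24,-0.32,0.7]],[[0.18,-0.99,0.16],[-0.28,-0.364,0.787]],[[0.18,-0.99,0.16],[-0.28,-0.364,0.787]],[[0.18,-0.99,0.16],[-0.28,-0.364,0.787]]]'

```text
clock: 16.55
tcp_pos: [0.6272, -0.2844, 0.2596]
orientation: [-1.749, -2.604, -0.004]
contact_force: [-0.3, 0.9, -1.2]
grip_width: 0.0854
gripper_force: 0.0
```

```bash
python3 - <<'E'
from h import *
np.set_printoptions(precision=4,suppress=True)
o=r.get_obs(); print(o['clock'],o['tcp_pos'],o['joints'])
print(rows(Pc+[0,0,.1],Rc),rows(Pc+[0,0,.004],Rc))
E
```

```text
16.55 [ 0.6272 -0.2844  0.2596] [-0.1588  0.5971  0.7681  1.5421 -0.4381  1.1851  1.0794]
(array([-0.1017, -0.0459,  0.0739]), array([-0.0003, -0.0032, -0.003 ])) (array([-0.1036, -0.0457,  0.4579]), array([-0.0003, -0.0032, -0.003 ]))
```

servo_tool --commands '[[[-0.05,-0.02,0.03],[0,0,0]],[[-0.1,-0.046,0.08],[0,-0.003,-0.003]],[[-0.103,-0.046,0.2],[0,-0.003,-0.003]],[[-0.103,-0.046,0.32],[0,-0.003,-0.003]],[[-0.103,-0.046,0.42],[0,-0.003,-0.003]],[[-0.103,-0.046,0.458],[0,-0.003,-0.003]],[[-0.103,-0.046,0.458],[0,-0.003,-0.003]],[[-0.103,-0.046,0.458],[0,-0.003,-0.003]],[[-0.103,-0.046,0.458],[0,-0.003,-0.003]]]'

```text
clock: 17.45
tcp_pos: [0.6287, -0.3129, 0.1479]
orientation: [1.739, 2.61, -0.0]
contact_force: [-0.3, 0.5, -0.3]
grip_width: 0.0852
gripper_force: 0.0
```

```bash
python3 - <<'E'
from h import *
np.set_printoptions(precision=4,suppress=True)
o=r.get_obs(); print(o['clock'],o['tcp_pos'],o['joints'],o['contact_force'],rows(Pc,Rc))
grab('scene','scene9.png'); cv2.imwrite('pics/v7.png',cv2.resize(cv2.imread('pics/scene9.png')[230:400,170:320],None,fx=3.5,fy=3.5))
E
```

```text
17.45 [ 0.6287 -0.3129  0.1479] [-0.0742  0.7194  0.6961  1.6078 -0.5238  1.0034  1.1809] [-0.2591  0.4563 -0.3416] (array([ 0.0066, -0.0083,  0.0277]), array([0.0017, 0.0028, 0.0017]))
```

View pics/v7.png

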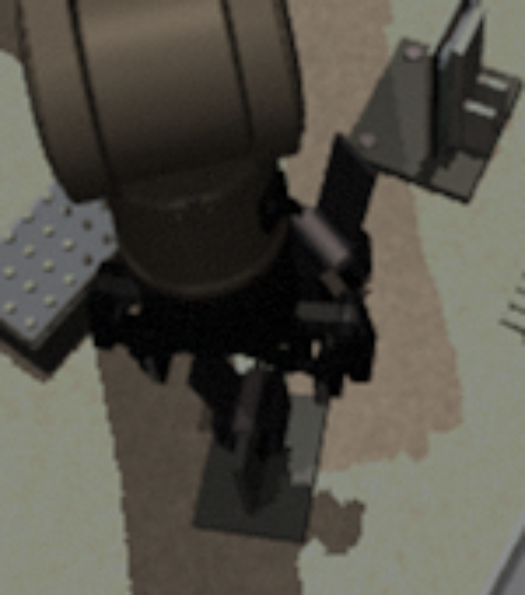

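The gripper is astride the small clamp (clamp at about (245,400)), clear of the big one (320,230). I'll make a small correction, then squeeze at 30 N.

servo_tool --commands '[[[0.006,-0.008,0.024],[0,0,0]],[[0.006,-0.008,0.024],[0,0,0]],[[0.006,-0.008,0.024],[0,0,0]]]'

```text
clock: 17.8
tcp_pos: [0.6254, -0.3113, 0.1404]
orientation: [1.741, 2.612, -0.001]
contact_force: [0.0, -0.4, -0.4]
grip_width: 0.0853
gripper_force: 0.0
```

servo_tool --commands '[[[0,0,0],[0,0,0]],[[0,0,0],[0,0,0]],[[0,0,0],[0,0,0]],[[0,0,0],[0,0,0]],[[0,0,0],[0,0,0]],[[0,0,0],[0,0,0]],[[0,0,0],[0,0,0]],[[0,0,0],[0,0,0]]]' --claw 1 --squeeze 35

```text
clock: 18.6
tcp_pos: [0.6263, -0.3133, 0.1433]
orientation: [1.739, 2.608, -0.001]
contact_force: [-1.5, 0.0, 12.5]
grip_width: 0.021
gripper_force: 38.6
```

servo_tool --commands '[[[0,0,-0.03],[0,0,0]],[[0,0,-0.1],[0,0,0]],[[0,0,-0.2],[0,0,0]],[[0,0,-0.3],[0,0,0]],[[0,0,-0.42],[0,0,0]],[[0,0,-0.52],[0,0,0]],[[0,0,-0.52],[0,0,0]],[[0,0,-0.52],[0,0,0]]]'

```text
clock: 19.4
tcp_pos: [0.6254, -0.3112, 0.2712]
orientation: [1.74, 2.611, 0.0]
contact_force: [-0.2, -0.0, -1.4]
grip_width: 0.0209
gripper_force: 37.1
```

```bash
python3 - <<'E'
from h import *
np.set_printoptions(precision=4,suppress=True)
o=r.get_obs(); print(o['clock'],o['tcp_pos'],o['joints'],o['contact_force'],o['grip_width'])
tR=R.from_rotvec(o['orientation'])
for n in('scene','top'):
    p,d=grab(n,n+'10.png'); W=world(n,d).reshape(-1,3); L=tR.inv().apply(W-o['tcp_pos'])
    k=(abs(L[:,0])<.03)&(abs(L[:,1])<.045)&(L[:,2]>.02)&(L[:,2]<.13); L=L[k]
    for z in np.arange(.02,.13,.01):
        b=L[(L[:,2]>=z)&(L[:,2]<z+.01)]
        if len(b)>2: print(n,round(z,2),len(b),b.min(0)[:2],b.max(0)[:2])
cv2.imwrite('pics/v8.png',cv2.resize(cv2.imread('pics/scene10.png')[200:400,150:350],None,fx=2.9,fy=2.9))
E
```

```text
19.4 [ 0.6254 -0.3112  0.2712] [-0.1193  0.6017  0.7734  1.5091 -0.437   1.206   1.1172] [-0.2062 -0.011  -1.3785] 0.02085214981682269
scene 0.02 34 [-0.0156 -0.01  ] [0.0145 0.0111]
scene 0.03 183 [-0.0184 -0.0196] [0.0154 0.0202]
scene 0.04 63 [-0.0179 -0.0221] [0.0145 0.0227]
scene 0.05 54 [-0.0154 -0.025 ] [0.0149 0.0257]
scene 0.06 51 [-0.0149 -0.0272] [0.0151 0.0289]
scene 0.07 103 [-0.0171 -0.0295] [0.0148 0.0296]
scene 0.08 3 [-0.0169 -0.0221] [-0.0164  0.0192]
top 0.02 4 [0.0152 0.0069] [0.0175 0.0096]
top 0.03 22 [0.0033 0.0026] [0.0213 0.0179]
top 0.04 9 [-0.0011  0.0078] [0.018  0.0205]
top 0.05 11 [-0.007   0.0182] [0.0181 0.0242]
top 0.06 11 [-0.0063  0.02  ] [0.0172 0.027 ]
top 0.07 26 [-0.0011  0.0143] [0.0206 0.0282]
top 0.08 3 [0.0086 0.0141] [0.0181 0.0183]
```

View pics/v8.png

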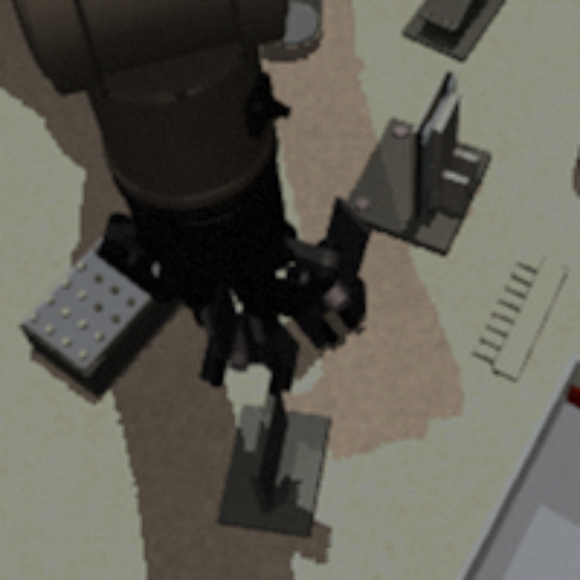

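```bash
cat >> h.py <<'E'
Rk=ax(y=sx,z=[0,0,-1]); Pk=seat+.004*sx-.0005*sy
E
python3 - <<'E'
from h import *
np.set_printoptions(precision=4,suppress=True)
for z in (.29,.25): print(rows([*Pk[:2],z],Rk))
E
```

```text
(array([ 1.0219,  0.3741, -0.0836]), array([0.0001, 0.0006, 0.1817]))
(array([1.0221, 0.3741, 0.0764]), array([0.0001, 0.0006, 0.1817]))
```

servo_tool --commands '[[[0.03,0.01,-0.06],[0,0,0.01]],[[0.15,0.06,-0.084],[0,0,0.03]],[[0.3,0.11,-0.084],[0,0,0.06]],[[0.45,0.17,-0.084],[0,0,0.08]],[[0.6,0.22,-0.084],[0,0,0.11]],[[0.74,0.27,-0.084],[0,0,0.14]],[[0.87,0.32,-0.084],[0,0,0.16]],[[0.96,0.35,-0.084],[0,0,0.175]],[[1.0,0.374,-0.084],[0,0,0.182]],[[1.0,0.374,-0.084],[0,0,0.182]],[[1.0,0.374,-0.084],[0,0,0.182]]]'

```text
clock: 20.6
tcp_pos: [0.6151, -0.046, 0.2906]
orientation: [2.096, 2.336, -0.002]
contact_force: [0.0, 0.0, -0.7]
grip_width: 0.0204
gripper_force: 37.1
```

```bash
cat > ck.py <<'E'
from h import *
import sys
np.set_printoptions(precision=4,suppress=True)
o=r.get_obs(); print(o['clock'],o['tcp_pos'],o['joints'],o['contact_force'],o['grip_width'])
a=sys.argv[1]
for n in('scene','top'):
    p,d=grab(n,n+a+'.png'); W=world(n,d).reshape(-1,3); S=SR.inv().apply(W-seat); zt0=o['tcp_pos'][2]-.01
    for nm,lo,hi in(('cass/plate',.112,.135),('clamp jaws',zt0-.083,zt0-.05),('clamp hinge',zt0-.048,zt0-.032)):
        k=(S[:,0]>-.03)&(S[:,0]<.04)&(abs(S[:,1])<.045)&(S[:,2]>lo)&(S[:,2]<hi); B=S[k]; print(n,nm,len(B),np.percentile(B,[2,50,98],axis=0) if len(B)>3 else '')
for z in (.23,.20,.19): print(rows([*Pk[:2],z],Rk))
E
python3 ck.py 11
```

```text
20.6 [ 0.6151 -0.046   0.2906] [-0.6704  0.463   0.8992  1.6987 -0.3867  1.168   0.4401] [ 0.004   0.0037 -0.704 ] 0.020402891155845187
scene cass/plate 227 [[-0.0049 -0.0352  0.113 ]
 [ 0.0035 -0.0036  0.1229]
 [ 0.0148  0.0279  0.1325]]
scene clamp jaws 182 [[-0.0209 -0.0255  0.2018]
 [ 0.0263 -0.0154  0.2077]
 [ 0.0349  0.0051  0.2294]]
scene clamp hinge 190 [[-0.0129 -0.027   0.2339]
 [ 0.0096 -0.0168  0.2433]
 [ 0.0272  0.0051  0.2471]]
top cass/plate 0 
top clamp jaws 0 
top clamp hinge 0 
(array([ 0.0338, -0.0062,  0.2437]), array([ 0.0011,  0.002 , -0.0022]))
(array([ 0.0341, -0.0064,  0.3637]), array([ 0.0011,  0.002 , -0.0022]))
(array([ 0.0343, -0.0065,  0.4037]), array([ 0.0011,  0.002 , -0.0022]))
```

servo_tool --commands '[[[0.02,-0.004,0.04],[0,0,0]],[[0.034,-0.007,0.12],[0.001,0.002,-0.002]],[[0.034,-0.007,0.2],[0.001,0.002,-0.002]],[[0.034,-0.007,0.244],[0.001,0.002,-0.002]],[[0.034,-0.007,0.244],[0.001,0.002,-0.002]],[[0.034,-0.007,0.244],[0.001,0.002,-0.002]],[[0.034,-0.007,0.244],[0.001,0.002,-0.002]]]'

```text
clock: 21.4
tcp_pos: [0.6134, -0.0367, 0.2308]
orientation: [2.093, 2.342, 0.003]
contact_force: [-0.8, -0.8, -1.2]
grip_width: 0.0207
gripper_force: 37.1
```

```bash
python3 ck.py 12;python3 -c "
import cv2;p=cv2.imread('pics/scene12.png');cv2.imwrite('pics/v9.png',cv2.resize(p[170:330,220:380],None,fx=3.7,fy=3.7,interpolation=cv2.INTER_CUBIC))"
```

```text
21.4 [ 0.6134 -0.0367  0.2308] [-0.6506  0.5161  0.8542  1.7691 -0.4425  1.0584  0.4735] [-0.8074 -0.7962 -1.2019] 0.020742456651553904
scene cass/plate 198 [[-0.005  -0.035   0.1134]
 [ 0.004  -0.0093  0.1226]
 [ 0.0148  0.0219  0.1323]]
scene clamp jaws 150 [[-0.0213 -0.0161  0.1413]
 [ 0.0264 -0.0065  0.1487]
 [ 0.0343  0.0153  0.1688]]
scene clamp hinge 174 [[-0.0139 -0.0173  0.1744]
 [ 0.0087 -0.0066  0.1837]
 [ 0.0267  0.0156  0.1877]]
top cass/plate 0 
top clamp jaws 0 
top clamp hinge 0 
(array([-0.0086, -0.0032,  0.0032]), array([ 0.0011, -0.0006,  0.0015]))
(array([-0.0087, -0.0034,  0.1232]), array([ 0.0011, -0.0006,  0.0015]))
(array([-0.0087, -0.0035,  0.1632]), array([ 0.0011, -0.0006,  0.0015]))
```

View pics/v9.png

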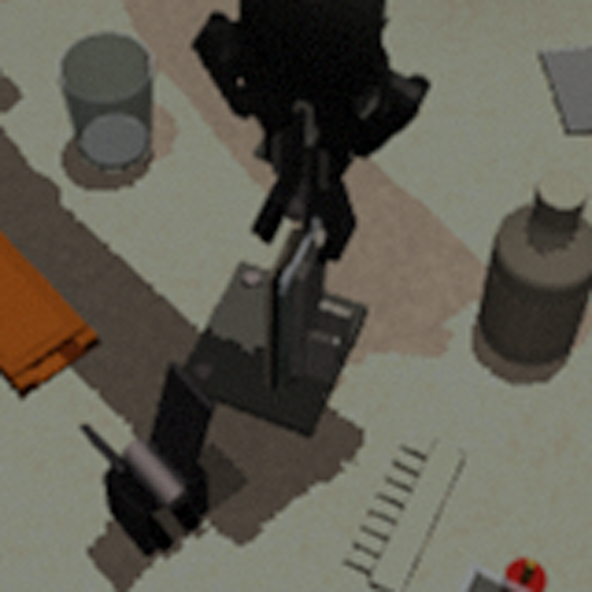

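servo_tool --commands '[[[-0.005,-0.006,0.01],[0.001,0,0.0015]],[[-0.005,-0.006,0.03],[0.001,0,0.0015]],[[-0.005,-0.006,0.06],[0.001,0,0.0015]],[[-0.005,-0.006,0.09],[0.001,0,0.0015]],[[-0.005,-0.006,0.12],[0.001,0,0.0015]],[[-0.005,-0.006,0.145],[0.001,0,0.0015]],[[-0.005,-0.006,0.145],[0.001,0,0.0015]]]'

```text
clock: 22.2
tcp_pos: [0.6108, -0.0376, 0.1924]
orientation: [-2.094, -2.338, 0.003]
contact_force: [-0.5, -0.4, -0.8]
grip_width: 0.0207
gripper_force: 37.1
```

```bash
python3 ck.py 13
```

```text
22.2 [ 0.6108 -0.0376  0.1924] [-0.625   0.5568  0.8216  1.8057 -0.48    0.9946  0.5028] [-0.4733 -0.424  -0.8448] 0.02067295179589435
scene cass/plate 189 [[-0.0216 -0.0345  0.1123]
 [ 0.009  -0.0138  0.1225]
 [ 0.0296  0.015   0.1338]]
scene clamp jaws 299 [[-0.0229 -0.0351  0.1   ]
 [ 0.0072 -0.0132  0.1152]
 [ 0.0309  0.0125  0.1319]]
scene clamp hinge 153 [[-0.016  -0.0176  0.1353]
 [ 0.0053 -0.0069  0.1446]
 [ 0.0236  0.0143  0.1487]]
top cass/plate 0 
top clamp jaws 0 
top clamp hinge 0 
(array([-0.0043,  0.0046, -0.146 ]), array([-0.001 , -0.0005, -0.    ]))
(array([-0.0044,  0.0047, -0.026 ]), array([-0.001 , -0.0005, -0.    ]))
(array([-0.0044,  0.0048,  0.014 ]), array([-0.001 , -0.0005, -0.    ]))
```

servo_tool --commands '[[[0,0.003,0.004],[0,0,0]],[[0,0.003,0.01],[0,0,0]],[[0,0.003,0.016],[0,0,0]],[[0,0.003,0.016],[0,0,0]]]'

```text
clock: 22.7
tcp_pos: [0.6121, -0.0375, 0.1895]
orientation: [-2.095, -2.339, 0.001]
contact_force: [-0.6, 0.1, -1.7]
grip_width: 0.0207
gripper_force: 37.1
```

servo_tool --commands '[[[0,0,0.004],[0,0,0]],[[0,0,0.008],[0,0,0]],[[0,0,0.008],[0,0,0]]]'

```text
clock: 23.0
tcp_pos: [0.6123, -0.0377, 0.1883]
orientation: [-2.095, -2.339, -0.0]
contact_force: [-2.5, -0.1, 5.8]
grip_width: 0.0208
gripper_force: 37.7
```

servo_tool --commands '[[[0,0,0.002],[0,0,0]],[[0,0,0.004],[0,0,0]],[[0,0,0.004],[0,0,0]]]'

```text
clock: 23.3
tcp_pos: [0.6124, -0.0377, 0.1882]
orientation: [-2.095, -2.339, -0.002]
contact_force: [-3.8, 1.6, 12.5]
grip_width: 0.0205
gripper_force: 38.4
```

servo_tool --commands '[[[0,0,-0.005],[0,0,0]],[[0,0,-0.005],[0,0,0]]]'

```text
clock: 23.5
tcp_pos: [0.6125, -0.0377, 0.1884]
orientation: [-2.095, -2.34, -0.001]
contact_force: [-0.2, 0.1, 4.6]
grip_width: 0.0207
gripper_force: 37.7
```

servo_tool --commands '[[[0,0,0],[0,0,0]],[[0,0,0],[0,0,0]],[[0,0,0],[0,0,0]]]' --claw 0.6

```text
clock: 23.8
tcp_pos: [0.6124, -0.0375, 0.1877]
orientation: [-2.095, -2.34, 0.0]
contact_force: [1.5, 0.3, -0.1]
grip_width: 0.0342
gripper_force: 6.7
```

servo_tool --commands '[[[0,0,0],[0,0,0]],[[0,0,0],[0,0,0]],[[0,0,0],[0,0,0]],[[0,0,0],[0,0,0]],[[0,0,0],[0,0,0]]]' --claw 0

```text
clock: 24.3
tcp_pos: [0.6121, -0.0376, 0.1879]
orientation: [-2.095, -2.339, 0.001]
contact_force: [1.4, -0.5, -0.4]
grip_width: 0.0857
gripper_force: 0.0
```

servo_tool --commands '[[[0,0,-0.05],[0,0,0]],[[0,0,-0.15],[0,0,0]],[[0,0,-0.3],[0,0,0]],[[-0.15,0,-0.45],[0,0,0]],[[-0.35,0,-0.5],[0,0,0]],[[-0.55,0,-0.5],[0,0,0]],[[-0.75,0,-0.5],[0,0,0]],[[-0.9,0,-0.5],[0,0,0]],[[-0.9,0,-0.5],[0,0,0]]]'

```text
clock: 25.2
tcp_pos: [0.6345, -0.2699, 0.3142]
orientation: [2.107, 2.328, -0.006]
contact_force: [-0.1, -0.1, 0.2]
grip_width: 0.0854
gripper_force: 0.0
```

```bash
python3 ck.py 14; python3 - <<'E'
from h import *
np.set_printoptions(precision=4,suppress=True)
for n in('scene','top'):
    p,d=grab(n); W=world(n,d).reshape(-1,3); S=SR.inv().apply(W-seat)
    for lo,hi in((.01,.07),(.08,.11),(.125,.15),(.15,.2)):
        k=(S[:,0]>-.04)&(S[:,0]<.05)&(abs(S[:,1])<.045)&(S[:,2]>lo)&(S[:,2]<hi); B=S[k]; print(n,lo,len(B),np.percentile(B,[1,50,99],axis=0) if len(B)>3 else '')
cv2.imwrite('pics/v10.png',np.hstack([cv2.resize(cv2.imread('pics/scene14.png')[190:310,240:360],None,fx=3.3,fy=3.3),cv2.resize(cv2.imread('pics/top14.png')[140:260,240:360],None,fx=3.3,fy=3.3)]))
E
```

```text
25.2 [ 0.6345 -0.2699  0.3142] [-0.2385  0.5805  0.8707  1.4815 -0.4475  1.2881  0.7756] [-0.1069 -0.086   0.2003] 0.08542829821508784
scene cass/plate 177 [[-0.0157 -0.0351  0.1125]
 [ 0.007  -0.0148  0.1232]
 [ 0.0284  0.0161  0.1343]]
scene clamp jaws 0 
scene clamp hinge 0 
top cass/plate 115 [[-0.0198 -0.0321  0.1131]
 [-0.0053  0.0039  0.1284]
 [ 0.0133  0.0332  0.1341]]
top clamp jaws 0 
top clamp hinge 0 
(array([0.902 , 0.0017, 0.3341]), array([-0.0007, -0.0003, -0.0018]))
(array([0.9019, 0.0018, 0.4541]), array([-0.0007, -0.0003, -0.0018]))
(array([0.9019, 0.0018, 0.4941]), array([-0.0007, -0.0003, -0.0018]))
scene 0.01 313 [[-0.0015 -0.0353  0.0111]
 [ 0.0176 -0.0149  0.0402]
 [ 0.0369  0.0145  0.0678]]
scene 0.08 144 [[-0.0188 -0.0358  0.0806]
 [ 0.0071 -0.0191  0.1019]
 [ 0.0296  0.0093  0.1098]]
scene 0.125 245 [[-0.0147 -0.0349  0.1255]
 [ 0.0048 -0.0086  0.1412]
 [ 0.0262  0.0262  0.1496]]
scene 0.15 191 [[-0.0134 -0.0161  0.1502]
 [-0.0062 -0.0038  0.18  ]
 [ 0.0223  0.0144  0.1995]]
top 0.01 54 [[-0.0069 -0.0321  0.0115]
 [-0.0059  0.0167  0.0368]
 [ 0.0343  0.0334  0.0659]]
top 0.08 38 [[-0.0212 -0.0321  0.0828]
 [-0.0061  0.0149  0.1017]
 [ 0.0221  0.0332  0.1094]]
top 0.125 195 [[-0.018  -0.0322  0.1258]
 [-0.0003  0.0039  0.1405]
 [ 0.017   0.0313  0.1491]]
top 0.15 123 [[-0.0152 -0.0127  0.1507]
 [ 0.0143  0.0031  0.1834]
 [ 0.0208  0.0165  0.1991]]
```

View pics/v10.png

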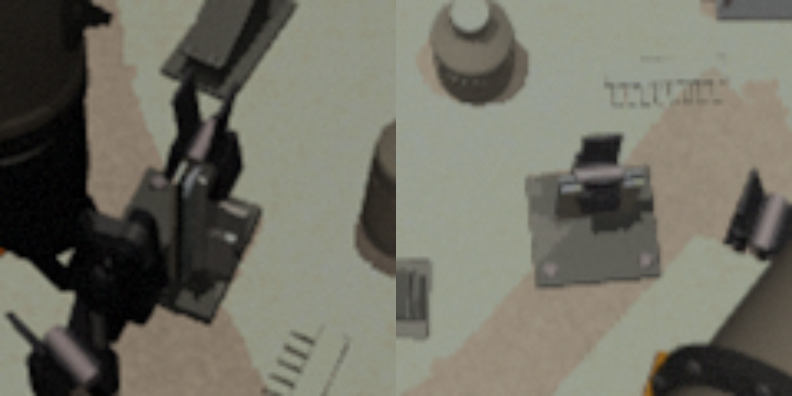

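The pictures show the clamp centred over the cassette's top edge, gripping the cassette and the back plate, with the gripper clear.

```bash
python3 -c "
from bench import r
print(r.get_obs()['clock'],r.hand_in())"
```

```text
the job is handed in; nothing more can be done
25.4 None
```

The cassette stands notched end up, centred against the back plate, with the small clamp gripping both over the middle of the top edge; I handed it in at 25.4 s, and no verdict was returned.

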